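# Build the sieve column on the shaker

### The job

Build the sieve column on the shaker for a particle size test: into the receiver pan set the fine sieve, on it the medium sieve, then the coarse sieve, and close the column with the lid. Every piece must be fully seated in the one below; let go of it all, and leave the beaker and the timer where they stand.

Things in the scene. Friction and masses are not known exactly. Their poses are not given: they have to be found in the camera images.
- shaker: Sieve shaker, fixed: white round base 110 mm across, 35 mm high, small control panel on its front (-x) reaching 69 mm from the axis, plate 86 mm across up to z 41 mm; on its centre the clamped receiver pan, an empty open steel cup, 60 mm outside, 54 mm inside, z 41 to 69 mm, with three low clamps at its foot (to z 51 mm). Origin: centre of the underside; z up.
- pan_mouth (a point): Centre of the receiver pan's open mouth, at rim level, 69 mm above the worktop, on the shaker's axis; z up. The seated fine sieve's origin lies 6 mm below this point.
- fine_sieve: Fine sieve, loose: upright steel ring 27 mm high, 60 mm outside, open top 54 mm; lowest ring; mesh so fine it looks like a plain light grey sheet. Its black spigot below (44 mm tapering to 50 mm, 6 mm deep) drops into the 54 mm mouth of the piece beneath until the 60 mm part rests on its rim. Steel wall: 6 to 27 mm up. Origin: centre of the underside; z up; yaw no matter. The next piece, seated, has its origin 21 mm above this one's.
- medium_sieve: Medium sieve, loose: upright steel ring 36 mm high, 60 mm outside, open top 54 mm; middle height; mesh a close grid, wires 6 mm apart. Its black spigot below (44 mm tapering to 50 mm, 6 mm deep) drops into the 54 mm mouth of the piece beneath until the 60 mm part rests on its rim. Steel wall: 6 to 36 mm up. Origin: centre of the underside; z up; yaw no matter. The next piece, seated, has its origin 30 mm above this one's.
- coarse_sieve: Coarse sieve, loose: upright steel ring 46 mm high, 60 mm outside, open top 54 mm; tallest ring; mesh a wide grid, wires 12.5 mm apart. Its black spigot below (44 mm tapering to 50 mm, 6 mm deep) drops into the 54 mm mouth of the piece beneath until the 60 mm part rests on its rim. Steel wall: 6 to 46 mm up. Origin: centre of the underside; z up; yaw no matter. The next piece, seated, has its origin 40 mm above this one's.
- sieve_lid: Sieve lid, loose: flat steel disc 60 mm across, 6 to 12 mm above its underside, with an upright dark knob at its centre, 18 mm across, 14 to 34 mm up. Its black spigot below (44 mm tapering to 50 mm, 6 mm deep) drops into the 54 mm mouth of the piece beneath until the 60 mm part rests on its rim. Origin: centre of the underside; z up; yaw no matter.
- beaker: Bystander: clear glass beaker, 53 mm across, 66 mm high, standing upright and loose among the sieves. Origin: centre of its underside; z up. Not to be moved.
- timer: Bystander: small grey-white lab timer lying on its back, 62 x 68 x 21 mm, loose, near the robot on its right. Origin: centre of its underside. Not to be moved.

How it is judged:
By the outcome, as a careful person would: the job done as asked, in the order asked, and still so for the second after the job is handed in, with the robot touching nothing.
It also fails if it takes over 104 s, if anything falls off the work surface, if the arm or the gripper's body presses on something with over 40 N, if the wrist force passes 120 N, or if a joint passes its speed limit or range.

### The arm

A 7-joint arm with a two-finger parallel gripper is mounted at the origin on a cart in front of the work surface, level with it; the furniture and walls round the work are solid. World frame = base frame: x ahead of the robot, y to its left, z up, the work surface at z = 0. Lengths are in m, angles in rad, forces in N, time in s.
With the tool pointing down it reaches from about 0.35 to 0.9 m from the base axis. Payload 8.1 kg.
Tool frame: the origin (TCP) lies where the fingers leave the gripper's body, on its centre line; the fingertips stand 66 mm ahead of it and the grasp point (between the pads) lies 47 mm ahead of it (arm.tip_reach is the distance from the TCP to the fingertips, in m); z points along the fingers, y is the direction in which the jaws open and shut (so a half turn about z gives the same grasp; the last joint's range is limited). The gripper opens to 92 mm and grips with 3 to 60 N. Pads are 19 mm wide; open, the fingers measure 130 mm over their backs; the gripper's body (75 mm by 190 mm) begins 47 mm behind the grasp point.
Start: joints at [-1.329, 0.434, 0.025, 1.573, -0.012, 1.134, -0.075], TCP at [0.211, 0.588, 0.292] pointing down, gripper open.
Joint ranges: [-2.62, 2.62], [-0.44, 2.09], [-1.27, 1.32], [0.08, 2.57], [-1.32, 4.46], [0.12, 2], [-2.74, 2.74]. Speed limits (rad/s): [2.22, 2.22, 3.01, 3.01, 3.14, 3.14, 3.14].

### API

Orientations are given as a rotation vector (axis times angle).
In Python, from cell import arm gives the robot as it stands.
- The arm moves only by the tool carry_out, never from a script. Its argument "plan" is a list of rows, each a list of 5 numbers: the shift along the world's x, y, z in cm, then the turn about the world's z in rad, then the finger opening in cm, from 0 to 9.18. In form: [[tx, ty, tz, spin, fingers], ...]. A call has 1 to 20 rows; each row is the pose to reach, as a shift and turn from the pose measured when the call began; what a row does not reach only later rows make up. A row lasts 1/10 s, in which the tool goes at most 50 mm and 8.59 degrees, less where a joint would pass 70% of its speed; a pose out of reach is approached as far as the arm can. A call with a gripper value outside its range is refused whole. The fingers move at their own pace and stop on an object; "squeeze" is the grip in N (left out, the last holds). Time passes only in rows, so rows that repeat a pose let the fingers close. It gives the time, the measured TCP pose, the force and the opening at its end, in the units of the state.
- arm.observe(): the state, without advancing time (a new reading comes with each control period).
- arm.get_image(name): name is "side" or "top" or "wrist"; returns (picture, depth): 400x640x3 uint8, red, green, blue; 400x640 float32, m along the optical axis (not along the pixel's ray), 0 where there is no reading.
- arm.get_calibration(name): a dict with "intrinsics" (3x3 intrinsics, pixels), "D" ([k1, k2, p1, p2, k3] as OpenCV has them; the pictures are not rectified), "rvec" (rotation vector, rad) and "tvec" (3), from world to camera coordinates, as OpenCV has them; the wrist camera has in their place "tool_from_camera" (4x4, takes a point from camera to tool coordinates, whose origin is the TCP and whose axes are the flange's). Camera axes: x right, y down, z forward; pixel columns grow to the right and rows downward; lengths in m; the calibration is good to about 2 mm. A picture is of the moment at which its call begins: read the wrist's pose just before it. get_calibration takes no time and is no camera call.
- arm.sign_off(): hands the job in, once; it reports no verdict.
The state is a dict: "clock": time; "joints": joint angles; "dq": joint speeds; "joint_efforts": joint torques, N m; "position": TCP position; "ee_rot": TCP orientation; "force": force on the tool from outside, world axes, zero at the start; "ft_torque": the same for the moment, N m; "width": opening from 0.0 (shut) to 1.0 (fully open).
Only numpy, scipy, OpenCV 4.12 (cv2) and the standard library are available. Lean on these libraries where they do the work, as an engineer would, in place of code of your own. Each camera call takes 0.05 s, during which the arm holds its last target. There are 200 camera calls.

## Working session

There is one attempt and no reset: what is moved stays moved. The work goes in short steps, Python scripts to look and compute and a tool call to move; the robot and the scene stay as the last step left them, time stands still between calls to the robot, and variables do not carry over. Pictures are saved under pics/ and viewed, about 12 in all and at most 16, crops included, and the job is handed in when it is done.

Besides the shell and the picture viewer there is one more tool, called after "Emit:" by a JSON object that holds its "method" and its "body". carry_out: Moves the arm, as the interface text tells. Its arguments: {"type":"object","properties":{"plan":{"type":"array"},"squeeze":{"type":"number"}},"required":["plan"]}

```bash
mkdir -p pics; ls
cat > h.py <<'E'
import numpy as np,cv2
from cell import arm
from scipy.spatial.transform import Rotation as R
def shot(n):
    s=arm.observe(); im,d=arm.get_image(n); c=arm.get_calibration(n)
    K=np.array(c["intrinsics"]);D=np.array(c["D"],float)
    if n=="wrist":
        T=np.eye(4);T[:3,:3]=R.from_rotvec(s["ee_rot"]).as_matrix();T[:3,3]=s["position"]
        T=T@np.array(c["tool_from_camera"])
    else:
        T=np.eye(4);T[:3,:3]=R.from_rotvec(np.ravel(c["rvec"])).as_matrix();T[:3,3]=np.ravel(c["tvec"]);T=np.linalg.inv(T)
    v,u=np.mgrid[:400,:640]
    p=cv2.undistortPoints(np.stack([u,v],-1).reshape(-1,1,2).astype(float),K,D).reshape(400,640,2)
    P=np.dstack([p*d[...,None],d])@T[:3,:3].T+T[:3,3]
    P[d==0]=np.nan
    return im,P,T
def save(im,f): cv2.imwrite("pics/"+f,im[...,::-1])
E
python3 - <<'E'
from h import *
s=arm.observe();print(s["clock"],s["position"],s["ee_rot"],s["width"],arm.tip_reach)
ims=[]
for n in("top","side"):
    im,P,T=shot(n);np.savez(n,im=im,P=P);save(im,n+".png");print(n,T.round(3).tolist())
E
```

```text
pics
0.0 [0.21115643 0.58780892 0.29145258] [-5.39030532e-01 -3.09486180e+00  2.45963841e-03] 1.0009661491318917 0.0655
top [[0.028, -0.985, 0.171, 0.285], [-1.0, -0.027, 0.007, -0.029], [-0.003, -0.171, -0.985, 1.348], [0.0, 0.0, 0.0, 1.0]]
side [[0.988, -0.08, 0.13, 0.358], [-0.152, -0.592, 0.792, -0.846], [0.013, -0.802, -0.597, 0.713], [0.0, 0.0, 0.0, 1.0]]
```

View pics/top.png

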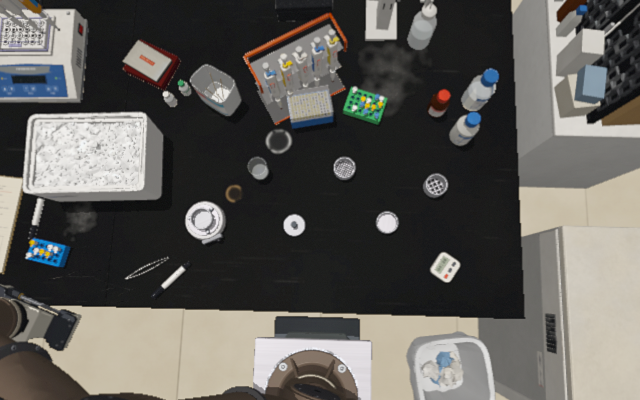

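View pics/side.png

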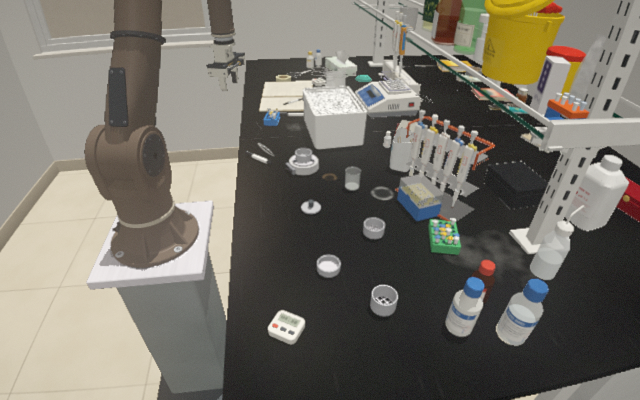

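The top view shows the shaker at (205,221), lid (293,225), fine sieve (387,223), medium (344,168), coarse (435,186), beaker (258,168) and timer (445,267). The side view agrees. Next I'll get positions from the depth.

Run:
```python
import numpy as np,cv2
P=np.load("top.npz")["P"]
for n,(u,v),zl,zh in [("shaker",(205,221),.058,.08),("base",(205,221),.025,.045),("lid",(293,225),.006,.05),("knob",(293,225),.025,.05),("fine",(387,223),.018,.04),("medium",(344,168),.026,.05),("coarse",(435,186),.036,.06),("beaker",(258,168),.04,.09),("timer",(445,267),.01,.04)]:
    q=P[v-26:v+27,u-26:u+27].reshape(-1,3);q=q[(q[:,2]>zl)&(q[:,2]<zh)]
    c,r=cv2.minEnclosingCircle(q[:,:2].astype(np.float32))
    print(n,len(q),"c",np.round(c,4),"r",round(r,4),"mid",((q.max(0)+q.min(0))/2).round(4),"ext",np.ptp(q,0).round(3),"z90",np.percentile(q[:,2],90).round(4))
```

```text
shaker 121 c [0.466  0.3113] r 0.0307 mid [0.4651 0.3108 0.066 ] ext [0.058 0.059 0.015] z90 0.0717
base 831 c [0.4594 0.3051] r 0.0609 mid [0.4596 0.3108 0.0351] ext [0.115 0.105 0.02 ] z90 0.0435
lid 385 c [0.4805 0.0709] r 0.0868 mid [0.4643 0.0669 0.0226] ext [0.141 0.143 0.033] z90 0.0188
knob 34 c [0.4612 0.0619] r 0.009 mid [0.4613 0.0623 0.0331] ext [0.017 0.017 0.012] z90 0.0361
fine 98 c [ 0.4746 -0.199 ] r 0.0309 mid [ 0.4742 -0.198   0.0261] ext [0.059 0.059 0.015] z90 0.0306
medium 93 c [ 0.6266 -0.0755] r 0.0302 mid [ 0.6268 -0.076   0.0342] ext [0.06  0.057 0.016] z90 0.0397
coarse 110 c [ 0.5816 -0.3329] r 0.0311 mid [ 0.5827 -0.3322  0.0448] ext [0.06  0.058 0.017] z90 0.0494
beaker 128 c [0.6158 0.1672] r 0.0266 mid [0.6156 0.1675 0.0553] ext [0.052 0.051 0.03 ] z90 0.0679
timer 549 c [ 0.3565 -0.3593] r 0.0415 mid [ 0.3552 -0.3593  0.0202] ext [0.077 0.079 0.02 ] z90 0.0236
```

Emit:
{"method": "carry_out", "body": {"plan": [[8,-12,0,0,9.18],[19,-29,0,0,9.18],[19,-29,0,0,9.18],[19,-29,0,0,9.18],[19,-29,0,0,9.18],[19,-29,0,0,9.18],[26.3,-78.6,-5,0,9.18],[26.3,-78.6,-5,0,9.18],[26.3,-78.6,-5,0,9.18],[26.3,-78.6,-5,0,9.18],[26.3,-78.6,-5,0,9.18],[26.3,-78.6,-5,0,9.18],[26.3,-78.6,-5,0,9.18],[26.3,-78.6,-5,0,9.18],[26.3,-78.6,-5,0,9.18],[26.3,-78.6,-5,0,9.18],[26.3,-78.6,-5,0,9.18],[26.3,-78.6,-5,0,9.18]]}}

```text
clock: 1.9
position: [0.4735, -0.2051, 0.2412]
ee_rot: [0.552, 3.092, -0.008]
force: [-0.0, 0.4, -0.9]
width: 1.0
```

Run:
```python
from h import *
s=arm.observe();print(s["clock"],s["position"].round(4),s["joints"].round(3),s["force"])
im,P,T=shot("wrist");save(im,"w1.png");np.savez("w1",im=im,P=P)
q=P.reshape(-1,3);q=q[(abs(q[:,0]-.4745)<.045)&(abs(q[:,1]+.1985)<.045)&(q[:,2]>.02)&(q[:,2]<.034)]
if len(q):print(len(q),cv2.minEnclosingCircle(q[:,:2].astype(np.float32)),q.min(0),q.max(0),np.median(q[:,2]))
P=np.load("top.npz")["P"];b=P[110:215,10:175].reshape(-1,3);b=b[b[:,2]>.04]
print("box",b.min(0).round(3),b.max(0).round(3))
b=P[20:130,230:360].reshape(-1,3);b=b[b[:,2]>.04];print("rack",b.min(0).round(3),b.max(0).round(3))
```

```text
1.9 [ 0.4735 -0.2051  0.2412] [-0.058  0.323  0.463  1.932 -0.173  0.924  1.707] [-0.02038094  0.36529219 -0.88098628]
809 ((0.4756927192211151, -0.19571569561958313), 0.03005826659500599) [ 0.44594098 -0.22522891  0.02001746] [ 0.50517377 -0.16626795  0.03024532] 0.02764251010961649
box [0.506 0.441 0.04 ] [0.732 0.764 0.156]
rack [ 0.748 -0.115  0.04 ] [0.962 0.26  0.294]
```

View pics/w1.png

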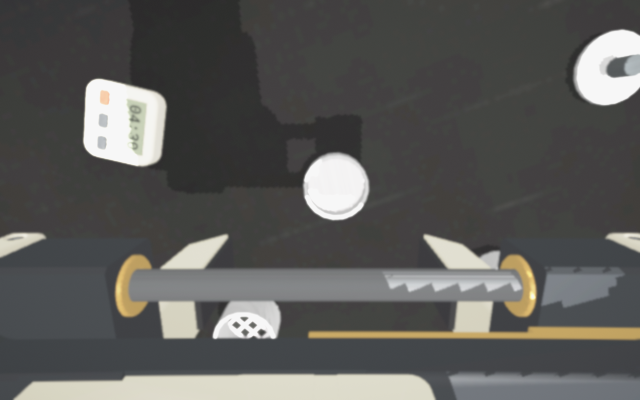

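The wrist view shows the fine sieve, a plain sheet, at (336,186), and its depth fit is within 2–3 mm of the top camera. Now I'll grasp it.

Emit:
{"method": "carry_out", "body": {"plan": [[0.2,0.9,-5,0,9.18],[0.2,0.9,-10,0,9.18],[0.2,0.9,-14,0,9.18],[0.2,0.9,-16.6,0,9.18],[0.2,0.9,-16.6,0,9.18],[0.2,0.9,-16.6,0,9.18],[0.2,0.9,-16.6,0,7],[0.2,0.9,-16.6,0,5],[0.2,0.9,-16.6,0,5],[0.2,0.9,-16.6,0,5],[0.2,0.9,-16.6,0,5],[0.2,0.9,-16.6,0,5],[0.2,0.9,-16.6,0,5],[0.2,0.9,-16.6,0,5]], "squeeze": 20}}

```text
clock: 3.35
position: [0.4758, -0.1928, 0.0755]
ee_rot: [-0.549, -3.093, 0.005]
force: [-1.8, 0.1, 8.3]
width: 0.641
```

Emit:
{"method": "carry_out", "body": {"plan": [[0,0,4,0,5],[0,0,9,0,5],[0,0,14,0,5],[0,5,18,0,5],[1,10,18,0,5],[2,15,18,0,5],[3,20,18,0,5],[4,25,18,0,5],[5,30,18,0,5],[6,35,18,0,5],[6,39,18,0,5],[6,42,18,0,5],[6,45,18,0,5],[6,48,18,0,5],[6,50,18,0,5],[6,50,18,0,5],[6,50,18,0,5]]}}

```text
clock: 5.05
position: [0.5358, 0.3066, 0.2552]
ee_rot: [-0.549, -3.093, 0.006]
force: [0.7, -0.4, -1.3]
width: 0.645
```

```bash
cat >> h.py <<'E'
def ring(P,x,y,zl,zh,w=.04):
    q=P.reshape(-1,3);q=q[(abs(q[:,0]-x)<w)&(abs(q[:,1]-y)<w)&(q[:,2]>zl)&(q[:,2]<zh)]
    if len(q)<10: return print("few",len(q))
    c,r=cv2.minEnclosingCircle(q[:,:2].astype(np.float32))
    print(len(q),"c",np.round(c,4),"r",round(r,4),"mid",((q.max(0)+q.min(0))/2).round(4),"ext",np.ptp(q,0).round(3),"zmed",np.median(q[:,2]).round(4))
E
python3 - <<'E'
from h import *
s=arm.observe();print(s["clock"],s["position"].round(4),s["joints"].round(3),s["force"],s["width"])
im,P,T=shot("wrist");save(im,"w2.png");np.savez("w2",im=im,P=P)
ring(P,.465,.311,.06,.075)
ring(P,.465,.311,.03,.045,.065)
E
```

```text
5.05 [0.5358 0.3066 0.2552] [-0.833  0.463  0.327  1.658 -0.163  1.051  0.764] [ 0.72840786 -0.41247141 -1.33232148] 0.6448907545119572
1109 c [0.4666 0.3141] r 0.0298 mid [0.4665 0.3141 0.0661] ext [0.059 0.059 0.012] zmed 0.0697
6568 c [0.4609 0.3121] r 0.058 mid [0.4607 0.3143 0.0375] ext [0.115 0.104 0.015] zmed 0.037
```

View pics/w2.png

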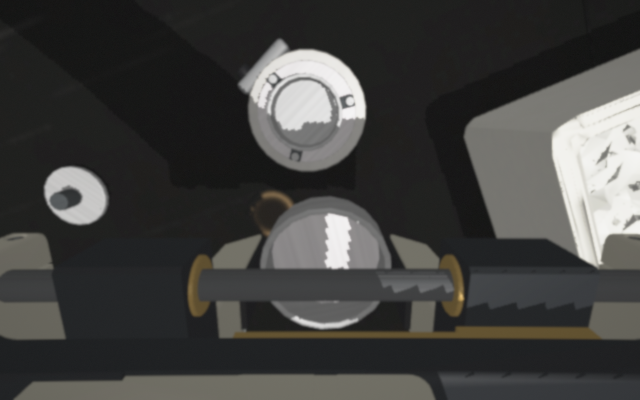

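The wrist view shows the pan at (305,110) and the held fine sieve at (325,260), level. I'll measure the held ring's offset from the TCP using the same image.

```bash
cat >> h.py <<'E'
from scipy.optimize import least_squares
def held(P,s,rimz):
    t=s["position"];q=P.reshape(-1,3);d=np.hypot(q[:,0]-t[0],q[:,1]-t[1])
    q=q[(d<.036)&(abs(q[:,2]-rimz)<.006)];d=q[:,:2]
    f=least_squares(lambda c:np.hypot(*(d-c).T)-.0285,t[:2],loss="soft_l1",f_scale=.001)
    print("held",len(q),"off",(f.x-t[:2]).round(4),"rms",np.sqrt(np.mean(f.fun**2)).round(4),"z",np.median(q[:,2]).round(4),"range",np.ptp(q,0).round(3))
E
python3 - <<'E'
from h import *
held(np.load("w2.npz")["P"],arm.observe(),.207)
E
```

```text
held 3443 off [-0.0006  0.0013] rms 0.0017 z 0.2072 range [0.06  0.064 0.012]
```

Emit:
{"method": "carry_out", "body": {"plan": [[-3.5,0.3,0,0,5],[-6.9,0.6,-2,0,5],[-6.9,0.6,-6,0,5],[-6.9,0.6,-9.5,0,5],[-6.9,0.6,-10.2,0,5],[-6.9,0.6,-10.2,0,5],[-6.9,0.6,-10.2,0,5],[-6.9,0.6,-10.2,0,5]]}}

```text
clock: 5.9
position: [0.4683, 0.312, 0.1552]
ee_rot: [0.552, 3.091, -0.003]
force: [0.0, -0.4, -1.9]
width: 0.644
```

Emit:
{"method": "carry_out", "body": {"plan": [[-0.1,0.1,0,0,5],[-0.1,0.1,-0.5,0,5],[-0.1,0.1,-0.9,0,5],[-0.1,0.1,-1.2,0,5],[-0.1,0.1,-1.4,0,5],[-0.1,0.1,-1.6,0,5],[-0.1,0.1,-1.7,0,5],[-0.1,0.1,-1.8,0,5],[-0.1,0.1,-1.8,0,5]]}}

```text
clock: 6.8
position: [0.467, 0.3131, 0.1383]
ee_rot: [0.552, 3.092, -0.002]
force: [-6.2, -1.7, 17.4]
width: 0.642
```

The depth reached matches seated height (0.1385), with contact force. Next: release, back off and check.

Emit:
{"method": "carry_out", "body": {"plan": [[0,0,0,0,7],[0,0,0,0,9.18],[0,0,0,0,9.18],[0,0,0,0,9.18],[0,0,3,0,9.18],[0,0,8,0,9.18],[2,0,11,0,9.18],[5,0,11,0,9.18],[7,-1,11,0,9.18],[7,-1,11,0,9.18],[7,-1,11,0,9.18]]}}

```text
clock: 7.9
position: [0.5369, 0.3027, 0.2478]
ee_rot: [0.553, 3.092, -0.003]
force: [-0.1, 0.9, -0.7]
width: 1.002
```

Run:
```python
from h import *
s=arm.observe();print(s["clock"],s["position"].round(4))
im,P,T=shot("wrist");save(im[:240],"w3.png")
ring(P,.4666,.3141,.083,.098)
q=P.reshape(-1,3);q=q[(np.hypot(q[:,0]-.4666,q[:,1]-.3141)<.032)&(q[:,2]>.085)]
A=np.c_[q[:,:2],np.ones(len(q))];print("tilt",np.linalg.lstsq(A,q[:,2],rcond=None)[0],q[:,2].min(),q[:,2].max())
```

```text
7.9 [0.5369 0.3027 0.2478]
1332 c [0.4677 0.3136] r 0.0298 mid [0.4676 0.3136 0.0882] ext [0.059 0.059 0.01 ] zmed 0.0907
tilt [0.00246238 0.00867389 0.08661596] 0.08503313128042289 0.09336383972392648
```

Seated: rim at z 0.0907 (expected 0.090), level and concentric. Medium sieve next.

Emit:
{"method": "carry_out", "body": {"plan": [[1,-4,0,0,9.18],[2,-9,0,0,9.18],[3,-14,0,0,9.18],[5,-19,0,0,9.18],[6,-24,0,0,9.18],[7,-29,0,0,9.18],[8,-33,0,0,9.18],[9,-37.7,0,0,9.18],[9,-37.7,0,0,9.18],[9,-37.7,0,0,9.18],[9,-37.7,0,0,9.18]]}}

```text
clock: 9.05
position: [0.6259, -0.0715, 0.2475]
ee_rot: [-0.548, -3.092, 0.001]
force: [0.5, 0.2, -0.7]
width: 0.997
```

Run:
```python
from h import *
s=arm.observe();print(s["clock"],s["position"].round(4),s["joints"].round(2))
im,P,T=shot("wrist");ring(P,.6275,-.0745,.03,.042);save(im,"w4.png")
```

```text
9.05 [ 0.6259 -0.0715  0.2475] [-0.23  0.5   0.39  1.64 -0.21  1.05  1.44]
796 c [ 0.6275 -0.0723] r 0.03 mid [ 0.6275 -0.0725  0.0345] ext [0.059 0.059 0.009] zmed 0.0367
```

View pics/w4.png

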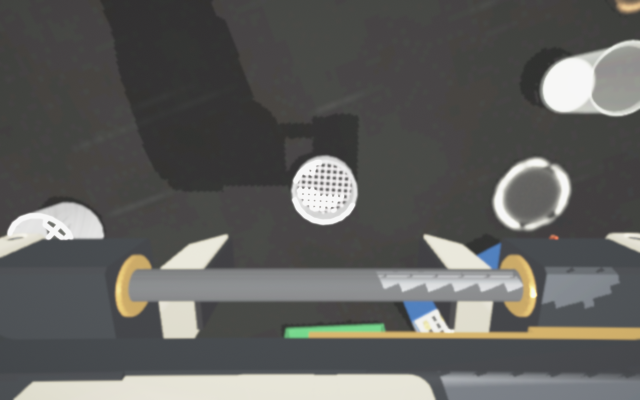

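The ring at (324,189) has the close grid, so it is the medium sieve.

Emit:
{"method": "carry_out", "body": {"plan": [[0.2,-0.2,-5,0,9.18],[0.2,-0.2,-10,0,9.18],[0.2,-0.2,-14,0,9.18],[0.2,-0.2,-16.9,0,9.18],[0.2,-0.2,-16.9,0,9.18],[0.2,-0.2,-16.9,0,9.18],[0.2,-0.2,-16.9,0,7],[0.2,-0.2,-16.9,0,5],[0.2,-0.2,-16.9,0,5],[0.2,-0.2,-16.9,0,5],[0.2,-0.2,-16.9,0,5],[0.2,-0.2,-16.9,0,5],[0.2,-0.2,-16.9,0,5]]}}

```text
clock: 10.4
position: [0.6283, -0.0732, 0.0791]
ee_rot: [-0.547, -3.093, 0.001]
force: [-2.4, 0.0, 5.9]
width: 0.641
```

Emit:
{"method": "carry_out", "body": {"plan": [[0,0,4,0,5],[0,0,9,0,5],[0,0,14,0,5],[-1,4,19,0,5],[-2,9,20,0,5],[-3,14,20,0,5],[-4,19,20,0,5],[-6,24,20,0,5],[-7,29,20,0,5],[-8,33,20,0,5],[-9,36,20,0,5],[-9.2,37.8,20,0,5],[-9.2,37.8,20,0,5],[-9.2,37.8,20,0,5],[-9.2,37.8,20,0,5]]}}

```text
clock: 11.9
position: [0.5371, 0.3025, 0.2791]
ee_rot: [0.552, 3.092, -0.002]
force: [1.1, -0.3, -1.2]
width: 0.639
```

Run:
```python
from h import *
s=arm.observe();print(s["clock"],s["position"].round(4),s["width"])
im,P,T=shot("wrist");ring(P,.467,.3138,.083,.098);held(P,s,s["position"][2]-.0791+.036)
```

```text
11.9 [0.5371 0.3025 0.2791] 0.6388789750433636
1037 c [0.4677 0.3135] r 0.03 mid [0.4675 0.3136 0.0881] ext [0.059 0.059 0.01 ] zmed 0.0908
held 3777 off [-0.0013  0.0011] rms 0.0016 z 0.2365 range [0.06  0.064 0.012]
```

Emit:
{"method": "carry_out", "body": {"plan": [[-3.5,0.5,0,0,5],[-6.9,1.0,-2,0,5],[-6.9,1.0,-6,0,5],[-6.9,1.0,-9.4,0,5],[-6.9,1.0,-10,0,5],[-6.9,1.0,-10,0,5],[-6.9,1.0,-10,0,5],[-6.9,1.0,-10,0,5]]}}

```text
clock: 12.75
position: [0.4693, 0.3129, 0.1809]
ee_rot: [0.553, 3.09, 0.001]
force: [0.2, 0.4, -0.2]
width: 0.64
```

Emit:
{"method": "carry_out", "body": {"plan": [[-0.1,0,0,0,5],[-0.1,0,-0.5,0,5],[-0.1,0,-0.9,0,5],[-0.1,0,-1.2,0,5],[-0.1,0,-1.4,0,5],[-0.1,0,-1.6,0,5],[-0.1,0,-1.8,0,5],[-0.1,0,-1.9,0,5],[-0.1,0,-1.9,0,5]]}}

```text
clock: 13.65
position: [0.4684, 0.3128, 0.1629]
ee_rot: [0.553, 3.09, 0.002]
force: [-4.2, -2.4, 13.9]
width: 0.64
```

Emit:
{"method": "carry_out", "body": {"plan": [[0,0,0,0,7],[0,0,0,0,9.18],[0,0,0,0,9.18],[0,0,0,0,9.18],[0,0,3,0,9.18],[0,0,8,0,9.18],[2,0,11,0,9.18],[5,0,11,0,9.18],[7,-1,11,0,9.18],[7,-1,11,0,9.18],[7,-1,11,0,9.18]]}}

```text
clock: 14.75
position: [0.5383, 0.3025, 0.2724]
ee_rot: [0.555, 3.091, 0.001]
force: [-0.3, -0.2, 0.1]
width: 1.0
```

Run:
```python
from h import *
s=arm.observe();print(s["clock"],s["position"].round(4))
im,P,T=shot("wrist");ring(P,.467,.3138,.112,.128);ring(P,.467,.3138,.117,.128)
```

```text
14.75 [0.5383 0.3025 0.2724]
1443 c [0.4683 0.3137] r 0.0299 mid [0.4682 0.3138 0.1176] ext [0.059 0.059 0.011] zmed 0.1207
1255 c [0.4683 0.3137] r 0.0299 mid [0.4682 0.3138 0.1201] ext [0.059 0.059 0.006] zmed 0.1209
```

Medium is seated (rim 0.1208, expected 0.120). Coarse next.

Emit:
{"method": "carry_out", "body": {"plan": [[1,-4,0,0,9.18],[1,-9,0,0,9.18],[1,-14,0,0,9.18],[1,-19,0,0,9.18],[1,-24,0,0,9.18],[2,-29,0,0,9.18],[2,-34,0,0,9.18],[3,-39,0,0,9.18],[3,-44,0,0,9.18],[4,-49,0,0,9.18],[4,-54,0,0,9.18],[4.5,-59,0,0,9.18],[4.5,-63.4,0,0,9.18],[4.5,-63.4,0,0,9.18],[4.5,-63.4,0,0,9.18],[4.5,-63.4,0,0,9.18]]}}

```text
clock: 16.4
position: [0.5832, -0.3288, 0.2721]
ee_rot: [0.55, 3.093, 0.004]
force: [0.4, 0.2, 1.1]
width: 0.999
```

Run:
```python
from h import *
s=arm.observe();print(s["clock"],s["position"].round(4),s["joints"].round(2))
im,P,T=shot("wrist");ring(P,.583,-.331,.04,.052)
```

```text
16.4 [ 0.5832 -0.3288  0.2721] [ 0.15  0.55  0.46  1.51 -0.26  1.15  1.87]
724 c [ 0.5835 -0.3302] r 0.03 mid [ 0.5835 -0.3303  0.045 ] ext [0.06  0.059 0.01 ] zmed 0.0468
```

Emit:
{"method": "carry_out", "body": {"plan": [[0.1,-0.3,-5,0,9.18],[0.1,-0.3,-10,0,9.18],[0.1,-0.3,-15,0,9.18],[0.1,-0.3,-18,0,9.18],[0.1,-0.3,-18.8,0,9.18],[0.1,-0.3,-18.8,0,9.18],[0.1,-0.3,-18.8,0,9.18],[0.1,-0.3,-18.8,0,7],[0.1,-0.3,-18.8,0,5],[0.1,-0.3,-18.8,0,5],[0.1,-0.3,-18.8,0,5],[0.1,-0.3,-18.8,0,5],[0.1,-0.3,-18.8,0,5],[0.1,-0.3,-18.8,0,5]]}}

```text
clock: 17.85
position: [0.5845, -0.3317, 0.0846]
ee_rot: [0.549, 3.092, 0.004]
force: [-0.7, 0.5, 5.1]
width: 0.652
```

Emit:
{"method": "carry_out", "body": {"plan": [[0,0,4,0,5],[0,0,9,0,5],[0,0,14,0,5],[0,0,19,0,5],[0,4,23,0,5],[0,9,23,0,5],[0,14,23,0,5],[-1,19,23,0,5],[-1,24,23,0,5],[-1,29,23,0,5],[-2,34,23,0,5],[-2,39,23,0,5],[-3,44,23,0,5],[-3,49,23,0,5],[-4,54,23,0,5],[-4.5,59,23,0,5],[-4.5,63.2,23,0,5],[-4.5,63.2,23,0,5],[-4.5,63.2,23,0,5],[-4.5,63.2,23,0,5]]}}

```text
clock: 19.85
position: [0.5398, 0.2987, 0.3143]
ee_rot: [0.551, 3.092, 0.002]
force: [0.0, -0.7, -1.7]
width: 0.655
```

Run:
```python
from h import *
s=arm.observe();print(s["clock"],s["position"].round(4),s["width"])
im,P,T=shot("wrist");ring(P,.468,.3138,.112,.128);held(P,s,s["position"][2]-.083+.046)
```

```text
19.85 [0.5398 0.2987 0.3143] 0.6552411236300237
1021 c [0.4683 0.3137] r 0.03 mid [0.4683 0.3137 0.1176] ext [0.059 0.059 0.011] zmed 0.1208
held 3511 off [-0.0019  0.0014] rms 0.0018 z 0.2763 range [0.06  0.067 0.012]
```

Emit:
{"method": "carry_out", "body": {"plan": [[-3.5,0.7,0,0,5],[-7.0,1.3,-2,0,5],[-7.0,1.3,-6,0,5],[-7.0,1.3,-9,0,5],[-7.0,1.3,-9.8,0,5],[-7.0,1.3,-9.8,0,5],[-7.0,1.3,-9.8,0,5],[-7.0,1.3,-9.8,0,5]]}}

```text
clock: 20.7
position: [0.4711, 0.3115, 0.2182]
ee_rot: [0.553, 3.089, 0.006]
force: [-1.2, 0.6, -1.6]
width: 0.652
```

Emit:
{"method": "carry_out", "body": {"plan": [[-0.15,0.1,0,0,5],[-0.15,0.1,-0.6,0,5],[-0.15,0.1,-1.0,0,5],[-0.15,0.1,-1.3,0,5],[-0.15,0.1,-1.5,0,5],[-0.15,0.1,-1.7,0,5],[-0.15,0.1,-1.9,0,5],[-0.15,0.1,-2.1,0,5],[-0.15,0.1,-2.1,0,5]]}}

```text
clock: 21.6
position: [0.4699, 0.3125, 0.1983]
ee_rot: [0.554, 3.089, 0.007]
force: [-3.4, -3.1, 11.4]
width: 0.653
```

Emit:
{"method": "carry_out", "body": {"plan": [[0,0,0,0,7],[0,0,0,0,9.18],[0,0,0,0,9.18],[0,0,0,0,9.18],[0,0,3,0,9.18],[0,0,8,0,9.18],[2,0,11,0,9.18],[5,0,11,0,9.18],[7,-1,11,0,9.18],[7,-1,11,0,9.18],[7,-1,11,0,9.18]]}}

```text
clock: 22.7
position: [0.5398, 0.3022, 0.3078]
ee_rot: [0.555, 3.089, 0.006]
force: [0.8, -0.6, 0.1]
width: 1.001
```

Run:
```python
from h import *
s=arm.observe();print(s["clock"],s["position"].round(4))
im,P,T=shot("wrist");ring(P,.468,.3138,.155,.168)
im,P,T=shot("top");ring(P,.461,.062,.025,.05,.03);save(im[100:300,100:500],"t2.png")
```

```text
22.7 [0.5398 0.3022 0.3078]
1393 c [0.469  0.3138] r 0.0299 mid [0.4692 0.3138 0.1591] ext [0.059 0.059 0.008] zmed 0.1608
34 c [0.4611 0.0616] r 0.0088 mid [0.4614 0.0621 0.033 ] ext [0.016 0.016 0.012] zmed 0.034
```

Coarse is seated (rim 0.1608, expected 0.160). Now the lid.

Emit:
{"method": "carry_out", "body": {"plan": [[0,-4,0,0,9.18],[-1,-9,0,0,9.18],[-3,-14,-2,0,9.18],[-6,-19,-5,0,9.18],[-7.7,-23.9,-6,0,9.18],[-7.7,-23.9,-6,0,9.18],[-7.7,-23.9,-6,0,9.18],[-7.7,-23.9,-6,0,9.18]]}}

```text
clock: 23.6
position: [0.4616, 0.0646, 0.2482]
ee_rot: [0.552, 3.09, 0.008]
force: [1.0, 0.9, 0.2]
width: 0.998
```

Run:
```python
from h import *
s=arm.observe();print(s["clock"],s["position"].round(4),s["joints"].round(2))
im,P,T=shot("wrist");ring(P,.462,.063,.03,.05,.02);ring(P,.462,.063,.0085,.016,.034);ring(P,.462,.063,.02,.05,.02)
```

```text
23.6 [0.4616 0.0646 0.2482] [-0.58  0.22  0.39  2.03 -0.11  0.9   1.09]
289 c [0.462  0.0647] r 0.009 mid [0.462  0.0649 0.034 ] ext [0.017 0.017 0.008] zmed 0.035
2472 c [0.462 0.065] r 0.0299 mid [0.4618 0.0647 0.0123] ext [0.059 0.059 0.006] zmed 0.0131
323 c [0.462  0.0648] r 0.0091 mid [0.4618 0.0651 0.0292] ext [0.018 0.017 0.017] zmed 0.0348
```

Emit:
{"method": "carry_out", "body": {"plan": [[0.15,-0.1,-5,0,9.18],[0.15,-0.1,-10,0,8],[0.15,-0.1,-14,0,6],[0.15,-0.1,-16.2,0,5],[0.15,-0.1,-16.5,0,5],[0.15,-0.1,-16.5,0,5],[0.15,-0.1,-16.5,0,5],[0.15,-0.1,-16.5,0,3],[0.15,-0.1,-16.5,0,1.2],[0.15,-0.1,-16.5,0,1.2],[0.15,-0.1,-16.5,0,1.2],[0.15,-0.1,-16.5,0,1.2],[0.15,-0.1,-16.5,0,1.2],[0.15,-0.1,-16.5,0,1.2],[0.15,-0.1,-16.5,0,1.2]]}}

```text
clock: 25.15
position: [0.4638, 0.0644, 0.0835]
ee_rot: [0.55, 3.09, 0.009]
force: [-1.9, 0.6, 6.1]
width: 0.187
```

Emit:
{"method": "carry_out", "body": {"plan": [[0,0,4,0,1.2],[0,0,9,0,1.2],[0,0,14,0,1.2],[0,0,19,0,1.2],[1,0,24,0,1.2],[2,4,25,0,1.2],[4,9,25,0,1.2],[6,14,25,0,1.2],[7.6,19,25,0,1.2],[7.6,23.7,25,0,1.2],[7.6,23.7,25,0,1.2],[7.6,23.7,25,0,1.2],[7.6,23.7,25,0,1.2]]}}

```text
clock: 26.45
position: [0.5398, 0.2999, 0.3331]
ee_rot: [0.552, 3.09, 0.007]
force: [1.0, 0.5, 0.3]
width: 0.183
```

Run:
```python
from h import *
s=arm.observe();print(s["clock"],s["position"].round(4),s["width"])
im,P,T=shot("wrist");save(im,"w5.png");ring(P,.469,.3138,.155,.168)
t=s["position"];ring(P,t[0],t[1],t[2]-.0835+.008,t[2]-.0835+.016,.034)
q=P.reshape(-1,3);q=q[(np.hypot(q[:,0]-t[0],q[:,1]-t[1])<.033)&(abs(q[:,2]-t[2]+.0835-.012)<.006)]
print("tilt",np.linalg.lstsq(np.c_[q[:,:2],np.ones(len(q))],q[:,2],rcond=None)[0][:2])
```

```text
26.45 [0.5398 0.2999 0.3331] 0.18326598727060478
1121 c [0.469  0.3137] r 0.03 mid [0.4691 0.3139 0.1591] ext [0.059 0.059 0.008] zmed 0.1608
4190 c [0.5333 0.3036] r 0.0292 mid [0.5265 0.3036 0.2612] ext [0.036 0.055 0.007] zmed 0.2626
tilt [ 0.0268117  -0.00706335]
```

View pics/w5.png

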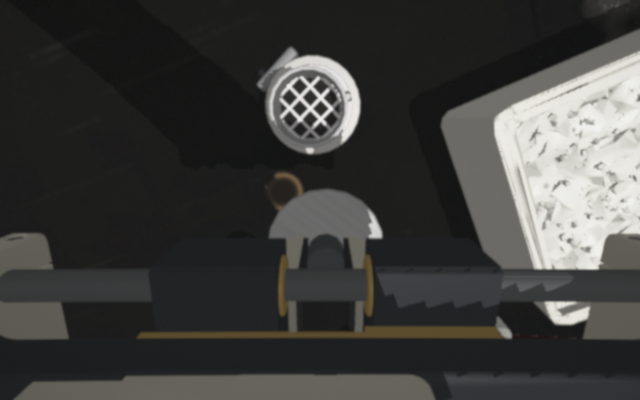

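The held lid hangs level at (325,215), and the coarse grid sits on the column at (312,105). I'll place the lid.

Emit:
{"method": "carry_out", "body": {"plan": [[-3.5,0.7,0,0,1.2],[-7.0,1.3,-2,0,1.2],[-7.0,1.3,-6,0,1.2],[-7.0,1.3,-7.7,0,1.2],[-7.0,1.3,-7.7,0,1.2],[-7.0,1.3,-7.7,0,1.2],[-7.0,1.3,-7.7,0,1.2]]}}

```text
clock: 27.2
position: [0.4711, 0.312, 0.2581]
ee_rot: [0.556, 3.087, 0.01]
force: [-0.1, 1.3, -0.7]
width: 0.187
```

Emit:
{"method": "carry_out", "body": {"plan": [[-0.1,0.1,0,0,1.2],[-0.1,0.1,-0.6,0,1.2],[-0.1,0.1,-1.1,0,1.2],[-0.1,0.1,-1.4,0,1.2],[-0.1,0.1,-1.6,0,1.2],[-0.1,0.1,-1.8,0,1.2],[-0.1,0.1,-2.0,0,1.2],[-0.1,0.1,-2.15,0,1.2],[-0.1,0.1,-2.15,0,1.2]]}}

```text
clock: 28.1
position: [0.4705, 0.3131, 0.2374]
ee_rot: [0.556, 3.086, 0.012]
force: [-1.5, -1.4, 7.5]
width: 0.19
```

Emit:
{"method": "carry_out", "body": {"plan": [[0,0,0,0,3],[0,0,0,0,5],[0,0,0,0,5],[0,0,0,0,5],[0,0,3,0,5],[0,0,7,0,5],[3,-1,10,0,5],[7,-3,10,0,5],[9,-5,10,0,5],[9,-5,10,0,5],[9,-5,10,0,5]]}}

```text
clock: 29.2
position: [0.5606, 0.2626, 0.337]
ee_rot: [0.558, 3.086, 0.011]
force: [-0.1, 0.8, -0.3]
width: 0.548
```

Run:
```python
from h import *
s=arm.observe();print(s["clock"],s["position"].round(4))
im,P,T=shot("wrist");ring(P,.4695,.3138,.158,.172,.036);ring(P,.4695,.3138,.182,.195,.03)
q=P.reshape(-1,3);q=q[(np.hypot(q[:,0]-.4695,q[:,1]-.3138)<.031)&(q[:,2]>.162)&(q[:,2]<.171)]
print("tilt",np.linalg.lstsq(np.c_[q[:,:2],np.ones(len(q))],q[:,2],rcond=None)[0][:2])
im2,P,T=shot("top");ring(P,.6158,.1672,.04,.09,.035);ring(P,.356,-.359,.01,.04,.05)
im3,P,T=shot("side");a=cv2.resize(im3[90:230,220:420],(800,560));save(a,"s2.png")
```

```text
29.2 [0.5606 0.2626 0.337 ]
5183 c [0.469  0.3142] r 0.0303 mid [0.4692 0.314  0.1654] ext [0.06  0.06  0.013] zmed 0.1671
619 c [0.4694 0.3144] r 0.009 mid [0.4695 0.3143 0.187 ] ext [0.018 0.017 0.009] zmed 0.1889
tilt [0.00145031 0.00204734]
128 c [0.6156 0.1676] r 0.0265 mid [0.6156 0.1683 0.0582] ext [0.053 0.051 0.036] zmed 0.0597
549 c [ 0.3536 -0.3605] r 0.0411 mid [ 0.3553 -0.3604  0.02  ] ext [0.077 0.08  0.019] zmed 0.02
```

View pics/s2.png

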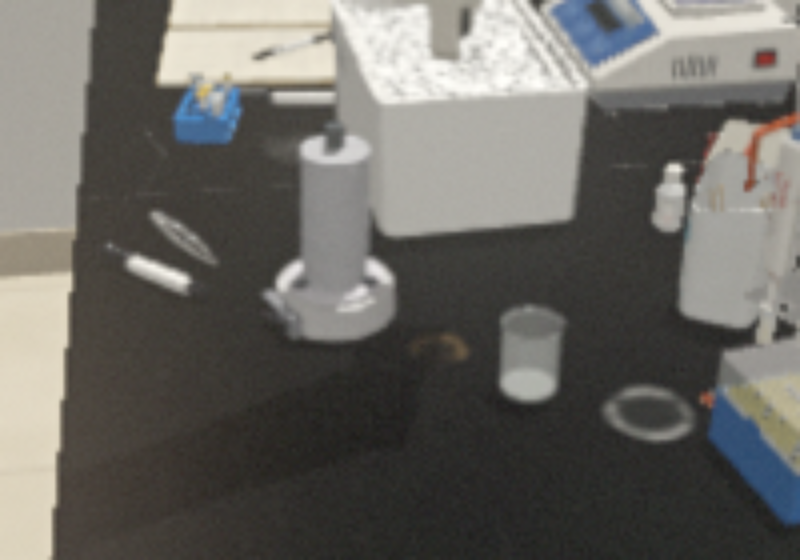

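The side view shows a straight, closed column at (335,220) with no gaps. The lid top is at 0.167 (expected 0.166), level, and the beaker and timer haven't moved. Handing in.

```bash
python3 -c "
from cell import arm
print(arm.sign_off())"
```

```text
the job is handed in; nothing more can be done
None
```

The sieve column is built on the shaker and handed in: fine, medium and coarse sieves in that order from the receiver pan up, closed with the lid. It took about 29 s of the 104 s allowed.

- **Seating:** the rims of the fine, medium and coarse sieves and the lid top measured 90.7, 120.8, 160.8 and 167.1 mm above the worktop. The expected heights were 90, 120, 160 and 166 mm.
- **Alignment:** the lid is level, and the side view shows a straight column with no gaps. Ring centres drifted about 1.5 mm in all up the column, within the play in the fits.
- **Bystanders:** the beaker and timer read within 1–2 mm of where they started, which is camera noise. The gripper is open and clear of everything.
- **Disagreement:** the top and wrist cameras differed by 2–3 mm on positions. I used the wrist camera for all grasping and placing, so this had no effect.

No check failed.

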